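# Close the sample tubes in order of draw

## Robot

A 6-joint arm with a two-finger parallel gripper is mounted at the origin on a cart in front of the work surface, level with it; the furniture and walls round the work are solid. World frame = base frame: x ahead of the robot, y to its left, z up, the work surface at z = 0. Lengths are in m, angles in rad, forces in N, time in s.
With the tool pointing down it reaches from about 0.25 to 0.775 m from the base axis. Payload 4 kg.
Tool frame: the origin (TCP) lies on the mounting face of the last link; the fingertips stand 173 mm ahead of it and the grasp point (between the pads) lies 155 mm ahead of it (tcp_to_grasp is the distance from the TCP to the grasp point, in m); z points along the fingers, y is the direction in which the jaws open and shut (so a half turn about z gives the same grasp; the last joint's range is limited). The gripper opens to 85 mm and grips with 20 to 120 N. Pads are 22 mm wide; open, the fingers measure 114 mm over their backs; the gripper's body (76 mm by 85 mm) begins 54 mm behind the grasp point. The pads swing forward as they close: fully open they stand 13 mm farther back than shut.
Start: joints at [1.04, 0.087, 1.371, -0, 1.684, -0.103], TCP at [0.228, 0.5, 0.405] pointing down, gripper open.
Joint ranges: [-3.1, 3.1], [-0.76, 2.03], [0.27, 2.55], [-1.08, 4.22], [0.17, 2.65], [-2.57, 2.57]. Speed limits (rad/s): [2.79, 2.79, 3.14, 3.14, 3.14, 3.14].

## Interface

Orientations are given as a unit quaternion [x, y, z, w].
In Python, from bench import get_obs, snapshot, camera_model, finish_job, recognise, silhouettes, tip_of, tcp_to_grasp gives the robot as it stands. The module is installed in compiled form; this text tells all that it offers.
- The arm moves only by the tool apply_moves, never from a script. Its arguments are lists of equal length, an entry for each row: "claw": the opening, from -1 (shut) to 1 (fully open); "slide": the shift along the tool's x, y, z in mm, a list of three; "twist": the turn, a rotation vector about the tool's x, y, z in degrees, a list of three. In form: {"claw": [claw, ...], "slide": [[x, y, z], ...], "twist": [[wx, wy, wz], ...]}. A call has 1 to 20 rows; each row shifts and turns the commanded pose from where the row before left it, along the tool's axes as they then stand; what a row does not reach is not made up. A row lasts 1/10 s, in which the tool goes at most 50 mm and 8.59 degrees, less where a joint would pass 70% of its speed; a pose out of reach is approached as far as the arm can. A call is refused whole if a number of a shift passes 50 or a number of a turn 8.59, either way. A call with a gripper value outside its range is refused whole. The fingers move at their own pace and stop on an object; "force" is the grip in N (left out, the last holds). Time passes only in rows, so rows that do not move let the fingers close. It gives the time, the measured TCP pose, the force and the opening at its end, in the units of the state.
- get_obs(): the state, without advancing time (a new reading comes with each control period).
- snapshot(name): name is "side" or "top"; returns the picture (480x640x3 uint8, red, green, blue); there is no depth.
- camera_model(name): a dict with "K" (3x3 intrinsics, pixels), "k1" (the pictures are not rectified: a ray, as slopes to the right and down, at radius r is drawn at 1 + k1 r^2 times it, then the intrinsics apply), "xyz" and "attitude" of the camera in the world. Camera axes: x right, y down, z forward; pixel columns grow to the right and rows downward; lengths in m; the calibration is good to about 2 mm. A picture is of the moment at which its call begins. camera_model takes no time and is no camera call.
- finish_job(): hands the job in, once; it reports no verdict.
Trained networks look in the newest picture that a camera, given by its name, has taken for a name from the list of things; names that differ only in an ending like _2 or _b are one class to them, and where a whole thing is asked for, a point or a joint stands for the part that bears it (a point fixed in the world has none). Each returns a list of dicts, best first, with "p" (0 to 1); they miss things now and then, are a little off and sometimes report something else, mostly with a low value. They report only what shows in the picture. A call takes as long as a camera call.
- recognise(target, camera): "bbox" ([left, top, right, bottom] in pixels, round what is visible of it).
- silhouettes(target, camera): "pixels" (480x640 bool, what is visible of it) and "bbox" ([left, top, right, bottom] in pixels, round what is visible of it).
- tip_of(target, camera): "at" ([column, row] in pixels: a listed point, or the origin of a listed thing).
The state is a dict: "time": time; "joint_positions": joint angles; "qd": joint speeds; "tau": joint torques, N m; "eef_pos": TCP position; "eef_rot": TCP orientation; "force": force on the tool from outside, world axes, zero at the start; "wrist_torque": the same for the moment, N m; "opening": opening from 0.0 (shut) to 1.0 (fully open).
Only numpy, scipy, OpenCV 4.12 (cv2) and the standard library are available. Lean on these libraries where they do the work, as an engineer would, in place of code of your own. Each camera call takes 0.05 s, during which the arm holds its last target.

## Task

The stoppers of the sample tubes in the white holder still stand proud. Close them in order of draw with light pushes of the fingertips from above: press the blue stopper fully home, then the gold one, then the green one, each finished before the next is started. The purple tube stays open, so leave its stopper as it is; do not lift or pull out any tube, never push hard (stay under 25 N), and do not disturb the other things on the desk.

Things in the scene. Friction and masses are not known exactly. Their poses are not given: they have to be found in the camera images.
- holder: white block, 62 x 244 x 40 mm, fixed to the desk, with four wells in a row 60 mm apart along its own y axis (at y = -90, -30, 30, 90 mm; which tube stands in which well varies); each well is square, 15 mm wide and 32 mm deep, and on its floor, 8 mm above the desk, lies a springy rubber cushion (4 N per mm, gives up to 4.5 mm), so that a pressed tube sinks a little and springs back. Origin: centre of its underside
- tube_blue: loose clear tube, 14 mm diameter, 78 mm long, standing upright in a well with 0.5 mm of play each way; it carries the blue stopper. Origin: centre of its underside, z along the tube
- stopper_blue (a joint): how far the blue stopper is pushed down its tube, m: 0 fully proud, 0.010 fully home against a stop on the tube (starts at 0 to 0.003); it slides stiffly (about 4 N, a little more when pushed fast), stays where it is left, and meets its stop with a clear rise in force (10 N suffices); to be pressed home
- stopper_blue_top (a point): centre of the flat top of the blue stopper, a cap of 19 mm diameter and 20 mm height on tube_blue; its top is about 100 mm above the desk when proud, 90 mm when home
- tube_gold: loose clear tube, 14 mm diameter, 78 mm long, standing upright in a well with 0.5 mm of play each way; it carries the gold stopper. Origin: centre of its underside, z along the tube
- stopper_gold (a joint): how far the gold stopper is pushed down its tube, m: 0 fully proud, 0.010 fully home against a stop on the tube (starts at 0 to 0.003); it slides stiffly (about 4 N, a little more when pushed fast), stays where it is left, and meets its stop with a clear rise in force (10 N suffices); to be pressed home
- stopper_gold_top (a point): centre of the flat top of the gold stopper, a cap of 19 mm diameter and 20 mm height on tube_gold; its top is about 100 mm above the desk when proud, 90 mm when home
- tube_green: loose clear tube, 14 mm diameter, 78 mm long, standing upright in a well with 0.5 mm of play each way; it carries the green stopper. Origin: centre of its underside, z along the tube
- stopper_green (a joint): how far the green stopper is pushed down its tube, m: 0 fully proud, 0.010 fully home against a stop on the tube (starts at 0 to 0.003); it slides stiffly (about 4 N, a little more when pushed fast), stays where it is left, and meets its stop with a clear rise in force (10 N suffices); to be pressed home
- stopper_green_top (a point): centre of the flat top of the green stopper, a cap of 19 mm diameter and 20 mm height on tube_green; its top is about 100 mm above the desk when proud, 90 mm when home
- tube_purple: loose clear tube, 14 mm diameter, 78 mm long, standing upright in a well with 0.5 mm of play each way; it carries the purple stopper. Origin: centre of its underside, z along the tube
- stopper_purple (a joint): how far the purple stopper is pushed down its tube, m: 0 fully proud, 0.010 fully home against a stop on the tube (starts at 0); it slides stiffly (about 4 N, a little more when pushed fast), stays where it is left, and meets its stop with a clear rise in force (10 N suffices); this one stays open
- stopper_purple_top (a point): centre of the flat top of the purple stopper, a cap of 19 mm diameter and 20 mm height on tube_purple; its top is about 100 mm above the desk when proud, 90 mm when home
- vial: sample vial with blue cap, 14 x 14 x 42 mm, standing behind the holder (loose bystander). Origin: centre of its underside
- red_cap: loose red tube cap, 16 x 16 x 20 mm, standing in front of the holder (loose bystander). Origin: centre of its underside
- bottle_green: white dropper bottle with green pointed cap, 33 x 33 x 80 mm, standing behind the holder (loose bystander). Origin: centre of its underside
- minute_timer: red and white minute timer, 68 x 68 x 47 mm, to the right of the holder (loose bystander). Origin: centre of its underside
- tape_roll: roll of tape lying flat, 98 x 96 x 25 mm, to the left of the holder (loose bystander). Origin: centre of its underside
- green_pen: white pen with green cap, 17 x 135 x 16 mm, lying to the left of the holder (loose bystander). Origin: centre of its underside

How it is judged:
By the outcome, as a careful person would: the job done as asked, in the order asked, and still so for the second after the job is handed in, with the robot touching nothing.
It also fails if it takes over 42 s, if anything falls off the work surface, if the arm or the gripper's body presses on something with over 40 N, if the wrist force passes 120 N, or if a joint passes its speed limit or range.

## Working session

There is one attempt and no reset: what is moved stays moved. The work goes in short steps, Python scripts to look and compute and a tool call to move; the robot and the scene stay as the last step left them, time stands still between calls to the robot, and variables do not carry over. Pictures are saved under pics/ and viewed, and the job is handed in when it is done.

Besides the shell and the picture viewer there is one more tool, called after "Emit:" as name(argument=value, ...) on one line, values as JSON. apply_moves: Moves the arm, as the interface text tells. Its arguments: {"type":"object","properties":{"claw":{"type":"array","items":{"type":"number"}},"slide":{"type":"array","items":{"type":"array","items":{"type":"number"}}},"twist":{"type":"array","items":{"type":"array","items":{"type":"number"}}},"force":{"type":"number"}},"required":["claw","slide","twist"]}

```bash
mkdir -p pics; cat > h.py <<'E'
import numpy as np,cv2
from bench import *
from scipy.spatial.transform import Rotation as R
def cam(n):
    c=camera_model(n);return c
def ray(n,px):
    c=cam(n);K=np.array(c["K"]);k1=c["k1"]
    d=np.array([(px[0]-K[0,2])/K[0,0],(px[1]-K[1,2])/K[1,1]])
    u=d.copy()
    for _ in range(30): u=d/(1+k1*(u@u))
    a=np.array(c["attitude"]);M=R.from_quat(a).as_matrix() if a.size==4 else a
    v=M@np.array([u[0],u[1],1]);return np.array(c["xyz"]),v/np.linalg.norm(v)
def onz(n,px,z):
    o,v=ray(n,px);return o+v*(z-o[2])/v[2]
def tri(a,b):
    (o1,v1),(o2,v2)=a,b
    A=np.stack([v1,-v2],1);t=np.linalg.lstsq(A,o2-o1,rcond=None)[0]
    p,q=o1+t[0]*v1,o2+t[1]*v2
    return (p+q)/2,np.linalg.norm(p-q)
E
python3 - <<'E'
from h import *
s=get_obs();print(s)
for n in("side","top"):
    print(camera_model(n)); im=snapshot(n);cv2.imwrite(f"pics/{n}0.png",im[:,:,::-1])
for c in("blue","gold","green","purple"):
    r={}
    for n in("side","top"):
        t=tip_of(f"stopper_{c}_top",n);b=recognise(f"stopper_{c}_top",n)
        print(c,n,[(np.round(x["at"],1),round(x["p"],2)) for x in t[:3]],[(np.round(x["bbox"]),round(x["p"],2)) for x in b[:2]])
        if t:r[n]=ray(n,t[0]["at"]);print(onz(n,t[0]["at"],.1))
    if len(r)==2:print(tri(r["side"],r["top"]))
E
```

```text
{'time': 0.0, 'joint_positions': array([ 1.03990956e+00,  8.79392217e-02,  1.37228415e+00,  9.48973609e-06,
        1.68360447e+00, -1.03082908e-01]), 'qd': array([-1.66758494e-05,  1.73663920e-03,  2.67971553e-04, -7.51346649e-04,
       -3.96577057e-04,  2.46825954e-04]), 'tau': array([ 5.93627010e-04, -3.51866126e+01, -3.13268602e+01, -1.66981495e-04,
        1.08216936e-02,  4.50408777e-06]), 'eef_pos': array([0.22811174, 0.50032863, 0.40353216]), 'eef_rot': array([ 2.12273861e-01,  9.77209578e-01, -1.06044464e-03, -3.52837639e-04]), 'force': array([0.98617752, 0.10235701, 0.12245199]), 'wrist_torque': array([-0.03317712,  0.02249649,  0.00988552]), 'opening': 0.9946089716738088}
{'K': array([[581.54442224,   0.        , 321.90858505],
       [  0.        , 581.54442224, 238.15395723],
       [  0.        ,   0.        ,   1.        ]]), 'k1': 0.018366426695768354, 'xyz': array([ 0.25968948, -0.97120872,  0.69807972]), 'attitude': array([ 0.862078  , -0.11592334,  0.07134318, -0.48815311])}
{'K': array([[594.0560337 ,   0.        , 325.53803793],
       [  0.        , 594.0560337
[... 799 characters left out ...]
97330472))
green side [(array([340.6, 246.4]), 0.58), (array([347.8, 380. ]), 0.49)] [(array([335., 245., 344., 259.]), 0.71), (array([318., 235., 331., 245.]), 0.66)]
[ 0.56185405 -0.04928207  0.1       ]
green top [(array([361.9, 216.7]), 0.5)] [(array([360., 212., 366., 224.]), 0.55)]
[ 0.55772267 -0.04839155  0.1       ]
(array([ 0.55978594, -0.04891696,  0.09985145]), np.float64(0.004196118538889463))
purple side [(array([358.9, 260.3]), 0.57)] [(array([356., 258., 361., 273.]), 0.69)]
[ 0.58047671 -0.1057509   0.1       ]
purple top [(array([386.4, 204.1]), 0.6)] []
[ 0.58307713 -0.09991917  0.1       ]
(array([ 0.58308483, -0.10013636,  0.09610454]), np.float64(0.0010034580948112834))
```

```bash
python3 - <<'E'
import cv2
a=cv2.imread("pics/side0.png");b=cv2.imread("pics/top0.png")
cv2.imwrite("pics/s1.png",cv2.resize(a[190:310,260:420],None,fx=5,fy=5,interpolation=2))
cv2.imwrite("pics/t1.png",cv2.resize(b[160:280,270:430],None,fx=5,fy=5,interpolation=2))
E
```

```text
(no output)
```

View pics/side0.png

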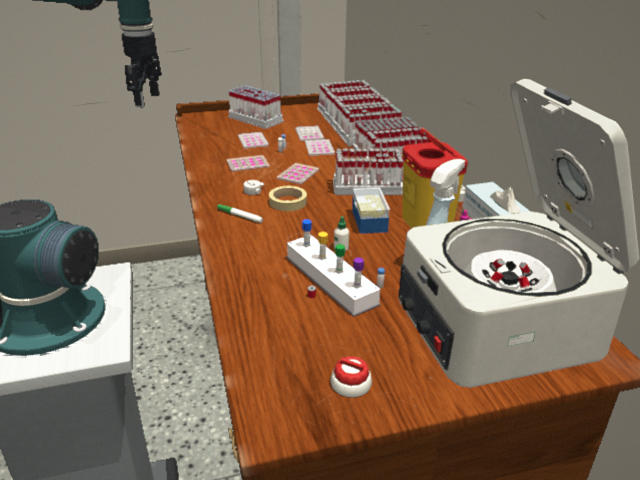

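View pics/s1.png

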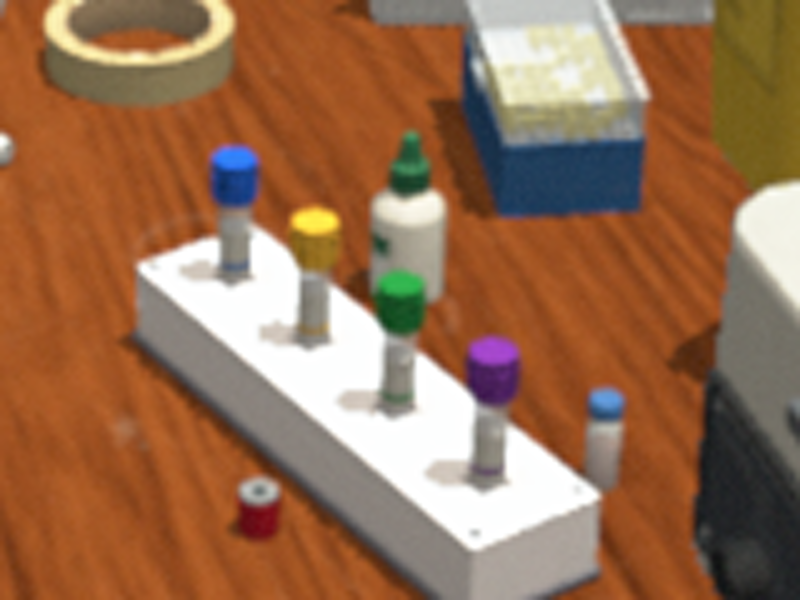

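View pics/t1.png

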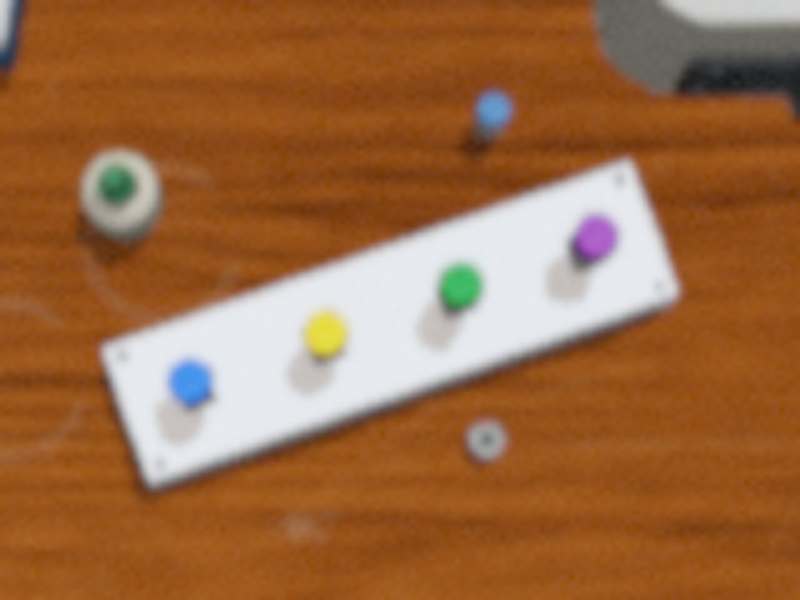

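View pics/top0.png

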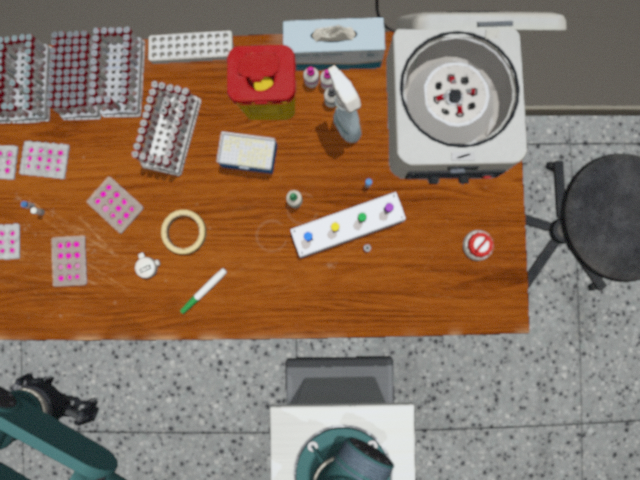

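```bash
python3 - <<'E'
from h import *
T={}
for n in("side","top"):
    im=cv2.imread(f"pics/{n}0.png");hsv=cv2.cvtColor(im,cv2.COLOR_BGR2HSV)
    pts=dict(side=dict(blue=(307,224),gold=(323,237),green=(340,249),purple=(358,263)),top=dict(blue=(308,236),gold=(335,227),green=(362,217),purple=(389,207)))[n]
    for c,(x,y) in pts.items():
        w=np.zeros(im.shape[:2],bool);w[y-10:y+11,x-9:x+10]=1
        h0=hsv[y,x,0].astype(int)
        m=w&(abs(hsv[:,:,0].astype(int)-h0)<14)&(hsv[:,:,1]>120)&(hsv[:,:,2]>60)
        k,l,st,ce=cv2.connectedComponentsWithStats(m.astype(np.uint8));i=l[y,x]
        print(c,n,st[i],ce[i],im[y,x]); T[c,n]=(st[i],ce[i])
man=dict(side=dict(blue=(306.6,221.2),gold=(322.7,234.4),green=(339.8,247),purple=(358.2,260.4)),top=dict(blue=(307.6,236),gold=(334.6,226.3),green=(361.8,217.),purple=(388.8,207.2)))
P=[]
for c in man["top"]:
    p,e=tri(ray("side",man["side"][c]),ray("top",man["top"][c]));print(c,p.round(4),round(e,4),onz("top",man["top"][c],.1).round(4));P.append(p)
P=np.array(P);print(np.linalg.norm(np.diff(P[:,:2],axis=0),axis=1))
d=P[0]-P[3];print(d,np.degrees(np.arctan2(-d[0],d[1])))
# holder from corners, top cam z=.04
for px in [(290,229),(396,191.5),(406,219),(300.5,258)]: print(onz("top",px,.04).round(4))
s=get_obs();print(s["time"],R.from_quat(s["eef_rot"]).as_matrix().round(3))
E
```

```text
blue side [303 220   8  11  83] [306.53012048 224.93975904] [139  69  28]
gold side [314 227  19  21 317] [324.17350158 235.24921136] [ 38 120 162]
green side [335 244  10  12  87] [339.65517241 249.74712644] [ 51 115  33]
purple side [354 258  10  12 104] [358.16346154 263.34615385] [113  42  93]
blue top [304 233   8   8  46] [307.7826087 236.2826087] [237 148  69]
gold top [332 223   7   8  44] [334.75       226.63636364] [ 66 221 230]
green top [359 214   7   7  39] [361.58974359 217.        ] [101 185  61]
purple top [385 204   7   8  34] [388.14705882 207.55882353] [204  99 176]
blue [0.5209 0.0646 0.1006] 0.0026 [0.5197 0.0649 0.1   ]
gold [0.5403 0.0083 0.0975] 0.0026 [0.5388 0.0086 0.1   ]
green [ 0.5588 -0.0486  0.0985] 0.0032 [ 0.5571 -0.0482  0.1   ]
purple [ 0.5779 -0.1051  0.0996] 0.0027 [ 0.5765 -0.1047  0.1   ]
[0.05952191 0.05986313 0.05963656]
[-0.05692742  0.1697243   0.00094205] 18.54202708659515
[0.5403 0.1056 0.04  ]
[ 0.6181 -0.1271  0.04  ]
[ 0.5573 -0.1472  0.04  ]
[0.4768 0.0837 0.04  ]
0.9 [[-0.91   0.415  0.   ]
 [ 0.415  0.91   0.   ]
 [-0.     0.    -1.   ]]
```

Emit:
apply_moves(claw=[-1,-1,-1,-1,-1,-1,-1,-1,-1,-1,-1,-1,-1,-1,-1,-1,-1,-1,-1,-1], slide=[[-24.8,-15.3,5],[-24.8,-15.3,5],[-24.8,-15.3,5],[-24.8,-15.3,5],[-24.8,-15.3,5],[-24.8,-15.3,5],[-24.8,-15.3,5],[-24.8,-15.3,5],[-24.8,-15.3,5],[-24.8,-15.3,5],[-24.8,-15.3,5],[-24.8,-15.3,5],[-24.8,-15.3,5],[-24.8,-15.3,5],[-24.8,-15.3,5],[-24.8,-15.3,5],[-24.8,-15.3,5],[-24.8,-15.3,5],[0,0,0],[0,0,0]], twist=[[0,0,0],[0,0,0],[0,0,0],[0,0,0],[0,0,0],[0,0,0],[0,0,0],[0,0,0],[0,0,0],[0,0,0],[0,0,0],[0,0,0],[0,0,0],[0,0,0],[0,0,0],[0,0,0],[0,0,0],[0,0,0],[0,0,0],[0,0,0]])

```text
time: 2.9
eef_pos: [0.5202, 0.0643, 0.3145]
eef_rot: [0.213, 0.977, 0.0, -0.001]
force: [0.3, 0.1, 0.1]
opening: -0.001
```

```bash
python3 - <<'E'
from h import *
o=[]
for n,(x,y) in dict(side=(310,200),top=(310,230)).items():
    im=snapshot(n)[:,:,::-1];o.append(cv2.resize(im[y-50:y+50,x-40:x+40],None,fx=5,fy=5,interpolation=2))
cv2.imwrite("pics/a1.png",np.hstack(o))
s=get_obs();p=s["eef_pos"];print(p,s["force"],R.from_quat(s["eef_rot"]).apply([0,0,.173])+p)
E
```

```text
[0.5198053  0.06523037 0.31494013] [1.16115519 0.02950773 0.01055151] [0.51982149 0.0653244  0.14194015]
```

View pics/a1.png

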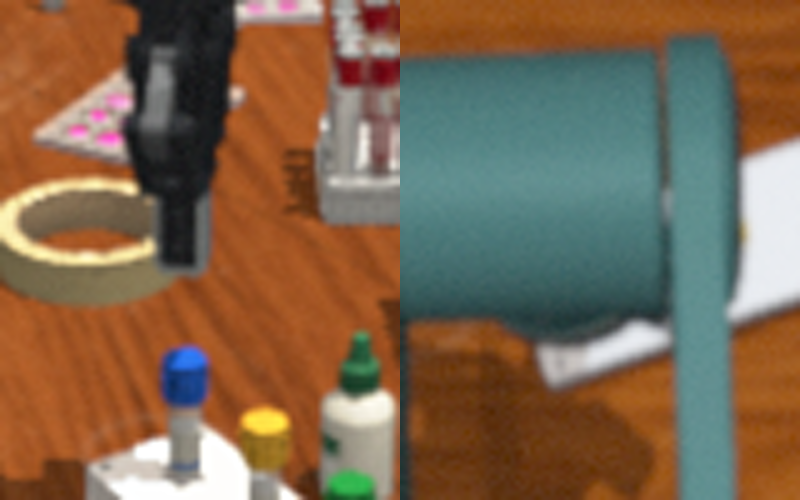

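The picture shows the shut fingertips at about (182,272), straight above the blue stopper at (185,357) in the left (side) crop. I'll descend now.

Emit:
apply_moves(claw=[-1,-1,-1,-1,-1,-1,-1,-1,-1,-1,-1,-1,-1,-1,-1,-1], slide=[[0,0,6],[0,0,6],[0,0,6],[0,0,6],[0,0,6],[0,0,4],[0,0,2],[0,0,1.5],[0,0,1.5],[0,0,1.5],[0,0,1.5],[0,0,1.5],[0,0,1],[0,0,1],[0,0,1],[0,0,0]], twist=[[0,0,0],[0,0,0],[0,0,0],[0,0,0],[0,0,0],[0,0,0],[0,0,0],[0,0,0],[0,0,0],[0,0,0],[0,0,0],[0,0,0],[0,0,0],[0,0,0],[0,0,0],[0,0,0]])

```text
time: 4.6
eef_pos: [0.5202, 0.0647, 0.2685]
eef_rot: [0.212, 0.977, 0.0, 0.0]
force: [0.7, 0.5, 3.6]
opening: 0.001
```

Emit:
apply_moves(claw=[-1,-1,-1,-1,-1,-1,-1], slide=[[0,0,1],[0,0,1],[0,0,1],[0,0,1],[0,0,1],[0,0,1],[0,0,0]], twist=[[0,0,0],[0,0,0],[0,0,0],[0,0,0],[0,0,0],[0,0,0],[0,0,0]])

```text
time: 5.3
eef_pos: [0.5201, 0.0647, 0.2621]
eef_rot: [0.212, 0.977, 0.0, 0.0]
force: [-0.8, -0.2, 3.3]
opening: 0.001
```

Emit:
apply_moves(claw=[-1,-1,-1], slide=[[0,0,1],[0,0,0.5],[0,0,0]], twist=[[0,0,0],[0,0,0],[0,0,0]])

```text
time: 5.6
eef_pos: [0.5203, 0.0647, 0.2615]
eef_rot: [0.212, 0.977, 0.0, 0.001]
force: [-0.0, 0.7, 6.6]
opening: 0.003
```

Emit:
apply_moves(claw=[-1,-1,-1], slide=[[0,0,0.8],[0,0,0.7],[0,0,0]], twist=[[0,0,0],[0,0,0],[0,0,0]])

```text
time: 5.9
eef_pos: [0.5205, 0.0647, 0.2608]
eef_rot: [0.212, 0.977, 0.0, 0.001]
force: [-1.0, -0.0, 8.7]
opening: -0.001
```

Emit:
apply_moves(claw=[-1,-1,-1], slide=[[0,0,1],[0,0,1],[0,0,0]], twist=[[0,0,0],[0,0,0],[0,0,0]])

```text
time: 6.2
eef_pos: [0.5209, 0.0647, 0.2599]
eef_rot: [0.212, 0.977, 0.001, 0.002]
force: [-1.4, 0.0, 13.5]
opening: -0.001
```

Emit:
apply_moves(claw=[-1,-1,-1,-1,-1,-1,-1,-1,-1,-1], slide=[[0,0,-3],[0,0,-3],[0,0,-4],[0,0,-6],[0,0,-8],[0,0,-8],[0,0,-8],[0,0,-8],[0,0,-6],[0,0,0]], twist=[[0,0,0],[0,0,0],[0,0,0],[0,0,0],[0,0,0],[0,0,0],[0,0,0],[0,0,0],[0,0,0],[0,0,0]])

```text
time: 7.2
eef_pos: [0.5204, 0.0647, 0.3127]
eef_rot: [0.212, 0.977, 0.0, 0.001]
force: [0.7, -0.6, -0.2]
opening: -0.0
```

```bash
python3 - <<'E'
from h import *
im=snapshot("side")[:,:,::-1];a=cv2.imread("pics/side0.png")
f=lambda i:cv2.resize(i[190:280,280:360],None,fx=5,fy=5,interpolation=2)
cv2.imwrite("pics/a2.png",np.hstack([f(a),f(im)]))
s=get_obs();M=R.from_quat(s["eef_rot"]).as_matrix();p=s["eef_pos"];tip=p+M[:,2]*.173
print(s["time"],tip,s["force"],(M.T@(np.array([.5396,.0084,tip[2]])-tip))*1000)
E
```

```text
7.25 [0.52044899 0.06468884 0.13889726] [ 0.97147554 -0.10448989  0.09051218] [-4.07778869e+01 -4.32707513e+01  1.94143580e-02]
```

View pics/a2.png

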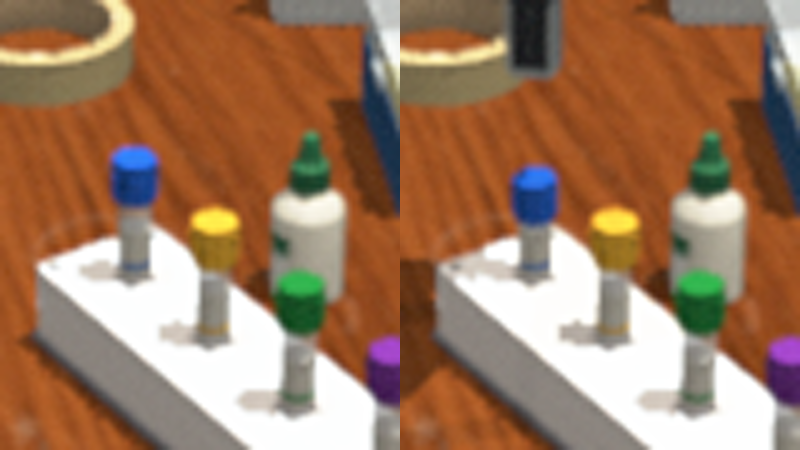

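The right crop shows the blue cap about 20 crop px (4 px) lower, at (535,180), with its tube still seated. The other stoppers haven't changed. Gold is next.

Emit:
apply_moves(claw=[-1,-1,-1,-1,-1,-1,-1,-1,-1,-1,-1,-1,-1,-1,-1,-1,-1,-1,-1,-1], slide=[[-8,-9,0],[-8,-9,0],[-8,-9,0],[-8,-8,0],[-9,-8,0],[0,0,0],[0,0,6],[0,0,6],[0,0,6],[0,0,6],[0,0,6],[0,0,3],[0,0,2],[0,0,1.5],[0,0,1.5],[0,0,1.5],[0,0,1.5],[0,0,1],[0,0,1],[0,0,0]], twist=[[0,0,0],[0,0,0],[0,0,0],[0,0,0],[0,0,0],[0,0,0],[0,0,0],[0,0,0],[0,0,0],[0,0,0],[0,0,0],[0,0,0],[0,0,0],[0,0,0],[0,0,0],[0,0,0],[0,0,0],[0,0,0],[0,0,0],[0,0,0]])

```text
time: 9.25
eef_pos: [0.5398, 0.0085, 0.2689]
eef_rot: [0.212, 0.977, 0.0, 0.001]
force: [0.2, -0.3, 3.6]
opening: 0.001
```

Emit:
apply_moves(claw=[-1,-1,-1,-1,-1,-1], slide=[[0,0,1],[0,0,1],[0,0,1],[0,0,1],[0,0,1],[0,0,0]], twist=[[0,0,0],[0,0,0],[0,0,0],[0,0,0],[0,0,0],[0,0,0]])

```text
time: 9.85
eef_pos: [0.5396, 0.0085, 0.263]
eef_rot: [0.212, 0.977, 0.0, -0.0]
force: [1.0, -0.2, 3.8]
opening: 0.001
```

Emit:
apply_moves(claw=[-1,-1,-1,-1,-1], slide=[[0,0,1],[0,0,1],[0,0,1],[0,0,0.5],[0,0,0]], twist=[[0,0,0],[0,0,0],[0,0,0],[0,0,0],[0,0,0]])

```text
time: 10.35
eef_pos: [0.54, 0.0085, 0.2611]
eef_rot: [0.212, 0.977, 0.0, 0.001]
force: [0.4, 0.4, 8.6]
opening: -0.0
```

Emit:
apply_moves(claw=[-1,-1,-1], slide=[[0,0,1],[0,0,1],[0,0,0]], twist=[[0,0,0],[0,0,0],[0,0,0]])

```text
time: 10.65
eef_pos: [0.5403, 0.0085, 0.2602]
eef_rot: [0.212, 0.977, 0.0, 0.002]
force: [-1.6, 0.2, 10.9]
opening: 0.002
```

Emit:
apply_moves(claw=[-1,-1,-1], slide=[[0,0,0.8],[0,0,0],[0,0,0]], twist=[[0,0,0],[0,0,0],[0,0,0]])

```text
time: 10.95
eef_pos: [0.5403, 0.0085, 0.2599]
eef_rot: [0.212, 0.977, 0.0, 0.002]
force: [-1.1, 0.4, 12.7]
opening: 0.003
```

Emit:
apply_moves(claw=[-1,-1,-1,-1,-1,-1,-1,-1,-1,-1], slide=[[0,0,-3],[0,0,-3],[0,0,-4],[0,0,-6],[0,0,-8],[0,0,-8],[0,0,-8],[0,0,-8],[0,0,-6],[0,0,0]], twist=[[0,0,0],[0,0,0],[0,0,0],[0,0,0],[0,0,0],[0,0,0],[0,0,0],[0,0,0],[0,0,0],[0,0,0]])

```text
time: 11.95
eef_pos: [0.5399, 0.0085, 0.3124]
eef_rot: [0.212, 0.977, 0.0, 0.001]
force: [-0.3, 0.7, 0.6]
opening: 0.003
```

```bash
python3 - <<'E'
from h import *
im=snapshot("side")[:,:,::-1];a=cv2.imread("pics/side0.png")
f=lambda i:cv2.resize(i[190:280,290:370],None,fx=5,fy=5,interpolation=2)
cv2.imwrite("pics/a3.png",np.hstack([f(a),f(im)]))
s=get_obs();M=R.from_quat(s["eef_rot"]).as_matrix();p=s["eef_pos"];tip=p+M[:,2]*.173
print(s["time"],tip,s["force"],(M.T@(np.array([.558,-.0484,tip[2]])-tip))*1000)
E
```

```text
12.0 [0.53991625 0.008492   0.13862208] [-0.38913314  0.45886192 -0.02916926] [-4.00585477e+01 -4.42609689e+01  2.57278493e-02]
```

View pics/a3.png

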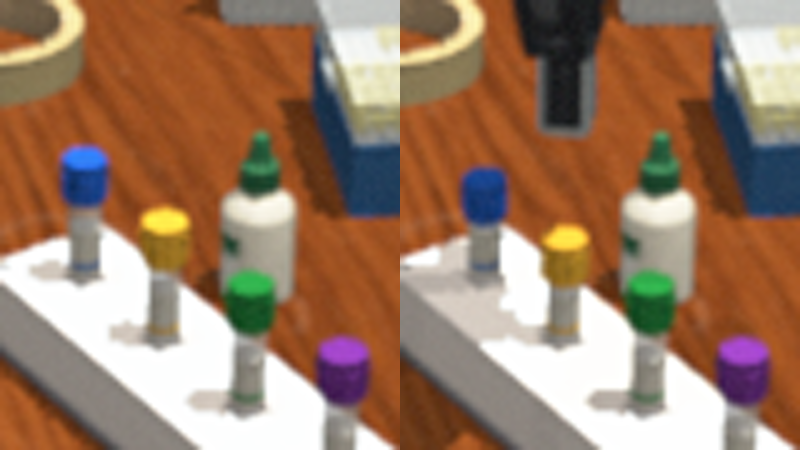

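The gold cap is now at (565,255) in the right crop and clearly lower, matching blue. Green and purple haven't moved. On to green.

Emit:
apply_moves(claw=[-1,-1,-1,-1,-1,-1,-1,-1,-1,-1,-1,-1,-1,-1,-1,-1,-1,-1,-1,-1], slide=[[-8,-9,0],[-8,-9,0],[-8,-9,0],[-8,-9,0],[-8,-8,0],[0,0,0],[0,0,6],[0,0,6],[0,0,6],[0,0,6],[0,0,6],[0,0,3],[0,0,2],[0,0,1.5],[0,0,1.5],[0,0,1.5],[0,0,1.5],[0,0,1],[0,0,1],[0,0,0]], twist=[[0,0,0],[0,0,0],[0,0,0],[0,0,0],[0,0,0],[0,0,0],[0,0,0],[0,0,0],[0,0,0],[0,0,0],[0,0,0],[0,0,0],[0,0,0],[0,0,0],[0,0,0],[0,0,0],[0,0,0],[0,0,0],[0,0,0],[0,0,0]])

```text
time: 14.0
eef_pos: [0.5578, -0.0481, 0.2683]
eef_rot: [0.212, 0.977, 0.0, 0.0]
force: [-0.1, 0.8, 4.2]
opening: 0.003
```

Emit:
apply_moves(claw=[-1,-1,-1,-1,-1,-1], slide=[[0,0,1],[0,0,1],[0,0,1],[0,0,1],[0,0,1],[0,0,0]], twist=[[0,0,0],[0,0,0],[0,0,0],[0,0,0],[0,0,0],[0,0,0]])

```text
time: 14.6
eef_pos: [0.5577, -0.0481, 0.2627]
eef_rot: [0.212, 0.977, 0.0, -0.0]
force: [0.2, -0.7, 3.9]
opening: 0.002
```

Emit:
apply_moves(claw=[-1,-1,-1,-1,-1], slide=[[0,0,1],[0,0,1],[0,0,1],[0,0,0.5],[0,0,0]], twist=[[0,0,0],[0,0,0],[0,0,0],[0,0,0],[0,0,0]])

```text
time: 15.1
eef_pos: [0.5581, -0.0481, 0.261]
eef_rot: [0.212, 0.977, 0.0, 0.001]
force: [-0.9, 0.3, 9.5]
opening: 0.003
```

Emit:
apply_moves(claw=[-1,-1,-1,-1], slide=[[0,0,1],[0,0,1],[0,0,0],[0,0,0]], twist=[[0,0,0],[0,0,0],[0,0,0],[0,0,0]])

```text
time: 15.5
eef_pos: [0.5584, -0.0482, 0.2602]
eef_rot: [0.212, 0.977, 0.0, 0.002]
force: [0.2, 0.7, 11.8]
opening: -0.002
```

Emit:
apply_moves(claw=[-1,-1,-1,-1,-1,-1,-1,-1,-1,-1,-1,-1], slide=[[0,0,-3],[0,0,-3],[0,0,-4],[0,0,-6],[0,0,-10],[0,0,-10],[0,0,-10],[0,0,-10],[0,0,-10],[0,0,-10],[0,0,-10],[0,0,0]], twist=[[0,0,0],[0,0,0],[0,0,0],[0,0,0],[0,0,0],[0,0,0],[0,0,0],[0,0,0],[0,0,0],[0,0,0],[0,0,0],[0,0,0]])

```text
time: 16.7
eef_pos: [0.5581, -0.0482, 0.3457]
eef_rot: [0.212, 0.977, 0.0, 0.002]
force: [0.1, -0.2, 0.1]
opening: -0.0
```

```bash
python3 - <<'E'
from h import *
im=snapshot("side")[:,:,::-1];a=cv2.imread("pics/side0.png")
f=lambda i:cv2.resize(i[200:310,290:390],None,fx=4,fy=4,interpolation=2)
cv2.imwrite("pics/a4.png",np.hstack([f(a),f(im)]));cv2.imwrite("pics/a4full.png",im)
print(get_obs()["force"],get_obs()["time"])
E
```

```text
[0.06531996 0.26306849 0.79860691] 16.75
```

View pics/a4.png

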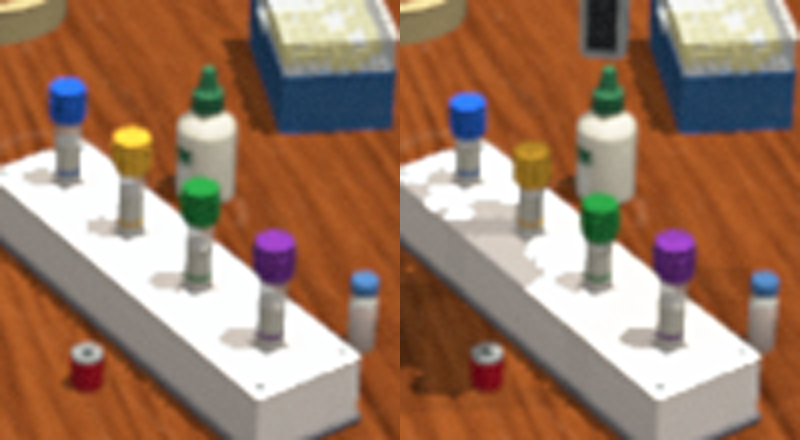

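View pics/a4full.png

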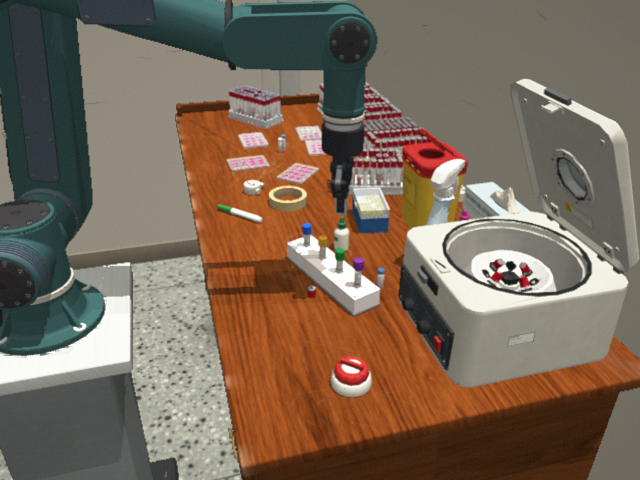

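Blue, gold and green are all lower, with caps at about (467,118), (532,165) and (600,218) in the right crop. Purple at (673,258), the red cap, the vial and the bottle are where they started, and the gripper is clear of everything.

```bash
python3 -c "
from bench import *
print(finish_job())"
```

```text
the job is handed in; nothing more can be done
None
```

I pressed the blue, gold and green stoppers home in that order, finishing each before starting the next, and handed the job in at about 16.8 s. No verdict was reported.

- **Pushes:** I used the shut fingertips from above. Each stopper slid at about 3.3–4.2 N. The force then rose against the stop, and the last readings were 13.5 N (blue), 12.7 N (gold) and 11.8 N (green). Force was only read at the end of each call, so brief peaks between readings weren't seen, but nothing came near 25 N.
- **Height check:** At full push the fingertips were about 87 mm above the desk. Adding back the cushion's give puts the cap tops at about 90 mm, which matches fully home.
- **Last picture:** In the side view the three caps sit clearly lower than at the start and their tubes are still seated. The purple stopper and the other things on the desk look unchanged, and the gripper is clear. I did not take a final picture from the top camera.
- **Disagreement:** The trained network's points for the blue top were off: the two camera rays missed each other by about 9 mm. I used points read from the pictures instead, which missed by about 3 mm and gave the 60 mm well spacing to within 0.5 mm.

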